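# Set a polariser ring to its rider by the lever

### The job

Set the rotary polariser on the table: with the closed fingers push the blue upright lever post round all the way to the stop pin with the green top, then push it back round until the black pointer under the lever stands at the middle of the red rider on the scale, without overshooting the rider. Only push the post gently: grip and lift nothing, do not shift the polariser or the rider, and leave the things around it where they are.

Things in the scene. Friction and masses are not known exactly. Their poses are not given: they have to be found in the camera images.
- mount_centre (a point): centre of the polariser, on the ring's axis of rotation, at the top of the aluminium ring, 44 mm above the table. The polariser is a round grey base (radius 92 mm, 29 mm high, 5.5 kg, standing free on rubber on the table: a hard push slides it) with a white scale on top and a turning ring of radius 60 mm. Its own x and y axes are horizontal, z up; its yaw is within 0.45 rad of the world's. The lever at joint value 0 points along this frame's -x, roughly to the robot.
- lever (a joint): angle of ring and lever about the vertical axis through mount_centre, rad; 0 = the lever points along -x of mount_centre, positive = anticlockwise seen from above (from 0 towards -y, the robot's right). Stops at +1.25 (pin with green top) and -1.25 (pin with dark top). Stiff enough to stay where it is left; about 1 N at the post turns it.
- post (a point): middle of the blue upright post on the lever: diameter 12 mm, from 50 to 90 mm above the table, 68 mm from the axis; this point is 70 mm above the table. The lever arm beneath it is 12 mm wide, its top 50 mm above the table. All else of the polariser is lower: ring 44 mm, stop pins 49 mm (radius 70 mm from the axis, 5 mm thick in radius), rider 36 mm.
- pointer (a point): outer tip of the black pointer under the lever, 78 mm from the axis, at the lever's angle
- rider (a joint): angle of the red rider about the same axis, rad, counted just as the lever's: the pointer is at the rider when both joint values are equal. Between -0.95 and -0.3. It sits on the rim by friction: a bump shifts it.
- rider_mark (a point): inner end of the red rider, at its middle, 78 mm from the axis. The rider is 10 mm wide, on the rim of the scale from 79 to 96 mm from the axis, top 36 mm above the table; its white line marks the middle. Axes as the mount's, turned by the rider's angle: x radial (inwards), y along the rim; the lever reaches the rider from the green-topped side, where it has y below 0.
- loose_bobbin: small copper-wound bobbin with black flanges, 31 mm across, 24 mm high, standing loose beside the polariser; origin at the centre of its underside; to be left alone
- loose_eraser: white and blue eraser, 20x42x12 mm, lying loose; origin at the centre of its underside; to be left alone
- loose_clip: crocodile clip with black sleeve, 62 mm long, 11 mm high, lying loose; origin at the centre of its underside; to be left alone
- loose_fuse_box: small grey box, 57x74x25 mm, standing loose; origin at the centre of its underside; to be left alone
- loose_screwdriver: red-handled screwdriver, 160 mm long, 22 mm high, lying loose; origin at the centre of its underside; to be left alone
- mount: the whole polariser with ring, lever and rider; origin on the axis of rotation at the table's level, axes as mount_centre. Pressing or pinching it with more than 30 N is not gentle.
There are look-alikes about, which are no part of the job. Leave any pink look-alike of the mount alone.

How it is judged:
On the way, in this order (a step that is already met when the one before it is completed fails the run):
1. the lever has been pushed to the green-topped stop (within 0.1 rad of it) (value of joint lever above 1.15 rad), for 0.1 s.
2. the pointer stands at the rider (y of pointer in the frame of rider_mark between -0.005 and 0.005 m and value of joint lever below 0 rad), for 0.2 s.
At the end, for the whole second after the job is handed in: the pointer stands within 5 mm (3.7 degrees) of the middle of the rider and at rest, after the lever has been at the green-topped stop; polariser within 12 mm and rider within 15 mm of where they were (all of step 2 and velocity of joint lever between -0.05 and 0.05 rad/s and distance of mount_centre from where it was at the start of the episode below 0.012 m and distance of rider_mark from where it was at the start of the episode below 0.015 m); the robot touches nothing.
It fails at once if the pointer goes more than 10 mm past the middle of the rider (y of pointer in the frame of rider_mark above 0.01 m).
It fails at once if the polariser is shifted or lifted by more than 12 mm (distance of mount_centre from where it was at the start of the episode above 0.012 m).
It fails at once if the rider is shifted by more than 15 mm (distance of rider_mark from where it was at the start of the episode above 0.015 m).
It fails at once if a thing standing around is moved or lifted by more than 15 mm (distance of any of loose_bobbin, loose_eraser, loose_clip, loose_fuse_box, loose_screwdriver from where it was at the start of the episode above 0.015 m).
It fails at once if the fingers press or pinch the polariser or its lever with more than 30 N (contact force between the fingers and mount above 30 N).
It also fails if it takes over 64 s, if anything falls off the work surface, if the arm or the gripper's body presses on something with over 40 N, if the wrist force passes 120 N, or if a joint passes its speed limit or range.

### The arm

A 6-joint arm with a two-finger parallel gripper is mounted at the origin on a cart in front of the work surface, level with it; the furniture and walls round the work are solid. World frame = base frame: x ahead of the robot, y to its left, z up, the work surface at z = 0. Lengths are in m, angles in rad, forces in N, time in s.
With the tool pointing down it reaches from about 0.425 to 0.95 m from the base axis. Payload 14.7 kg.
Tool frame: the origin (TCP) lies at the very end of the fingers, on their centre line; the grasp point (between the pads) lies 19 mm behind it; z points along the fingers, y is the direction in which the jaws open and shut (so a half turn about z gives the same grasp; the last joint's range is limited). The gripper opens to 85 mm and grips with 20 to 120 N. Pads are 22 mm wide; open, the fingers measure 114 mm over their backs; the gripper's body (76 mm by 85 mm) begins 54 mm behind the grasp point. The pads swing forward as they close: fully open they stand 13 mm farther back than shut.
Start: joints at [-1.3, 0.48, 1.596, -0, 1.065, -0.047], TCP at [0.203, -0.617, 0.231] pointing down, gripper open.
Joint ranges: [-2.75, 2.75], [-0.82, 2.05], [0.23, 2.67], [-1.56, 4.7], [0.09, 2.69], [-2.92, 2.92]. Speed limits (rad/s): [1.89, 1.89, 2.39, 3.01, 3.01, 3.01].

### API

Orientations are given as a unit quaternion [w, x, y, z].
In Python, from workcell import manip gives the robot as it stands.
- The arm moves only by the tool move_arm, never from a script. Its argument "moves" is a list of rows, each a list of 3 entries, a list of its own where there are three numbers: the opening, from 0 (shut) to 1 (fully open), then the shift along the tool's x, y, z in units of 0.2 m (1.0 is 0.2 m), then the turn about the tool's z in units of 120 degrees (1.0 is 120 degrees). In form: [[gripper, [dx, dy, dz], turn], ...]. A call has exactly 8 rows; each row is the pose to reach, as a shift and turn from the pose commanded when the call began, along the tool's axes at that moment; what a row does not reach only later rows make up. A row lasts 1/12 s, in which the tool goes at most 41.7 mm and 7.16 degrees, less where a joint would pass 70% of its speed; a pose out of reach is approached as far as the arm can. A call with a number of a shift or a turn outside -1 to 1 is refused whole. A call with a gripper value outside its range is refused whole. The fingers move at their own pace and stop on an object; "newtons" is the grip in N (left out, the last holds). Time passes only in rows, so rows that repeat a pose let the fingers close, or fill a call up. It gives the time, the measured TCP pose, the force and the opening at its end, in the units of the state.
- manip.state(): the state, without advancing time (a new reading comes with each control period).
- manip.capture(name): name is "scene" or "side" or "wrist"; returns the picture (480x640x3 uint8, red, green, blue); there is no depth.
- manip.calibration(name): a dict with "fx", "fy", "cx", "cy" (pixels), "camera_from_world" (4x4, takes a point from world to camera coordinates). Camera axes: x right, y down, z forward; pixel columns grow to the right and rows downward; lengths in m; the calibration is good to about 2 mm. A picture is of the moment at which its call begins: read the wrist's pose just before it. calibration takes no time and is no camera call; for the wrist camera it gives the pose at the moment of the call.
- manip.sign_off(): hands the job in, once; it reports no verdict.
Trained networks look in the newest picture that a camera, given by its name, has taken for a name from the list of things; names that differ only in an ending like _2 or _b are one class to them, and where a whole thing is asked for, a point or a joint stands for the part that bears it (a point fixed in the world has none). Each returns a list of dicts, best first, with "p" (0 to 1); they miss things now and then, are a little off and sometimes report something else, mostly with a low value. They report only what shows in the picture. A call takes as long as a camera call. They do not tell look-alikes from the thing itself.
- manip.look_for(camera, query): "bbox" ([left, top, width, height] in pixels, round what is visible of it).
- manip.outline_of(camera, query): "pixels" (480x640 bool, what is visible of it) and "bbox" ([left, top, width, height] in pixels, round what is visible of it).
- manip.place_of(camera, query): "at" ([column, row] in pixels: a listed point, or the origin of a listed thing).
The state is a dict: "clock": time; "qpos": joint angles; "qvel": joint speeds; "tau": joint torques, N m; "ee_pos": TCP position; "ee_rot": TCP orientation; "ft_force": force on the tool from outside, world axes, zero at the start; "torque": the same for the moment, N m; "gripper_width": opening from 0.0 (shut) to 1.0 (fully open).
Only numpy, scipy, OpenCV 4.12 (cv2) and the standard library are available. Lean on these libraries where they do the work, as an engineer would, in place of code of your own. Each camera call takes 0.05 s, during which the arm holds its last target.

## Working session

There is one attempt and no reset: what is moved stays moved. The work goes in short steps, Python scripts to look and compute and a tool call to move; the robot and the scene stay as the last step left them, time stands still between calls to the robot, and variables do not carry over. Pictures are saved under pics/ and viewed, and the job is handed in when it is done.

Besides the shell and the picture viewer there is one more tool, called after "Call:" as a command line: name --argument value ..., lists and objects as JSON in quotes. move_arm: Moves the arm, as the interface text tells. Shifts and turns lie within -1 to 1; 1 stands for 0.2 m of shift or 120 degrees of turn. Its arguments: {"type":"object","properties":{"moves":{"type":"array","items":{"type":"array"}},"newtons":{"type":"number"}},"required":["moves"]}

```bash
mkdir -p pics; ls; python3 - <<'E'
from workcell import manip
import cv2
s=manip.state(); print(s)
for n in ("scene","side","wrist"):
    im=manip.capture(n); cv2.imwrite(f"pics/{n}0.png",im[:,:,::-1])
    c=manip.calibration(n); print(n,c["fx"],c["cx"],c["cy"]); print(c["camera_from_world"])
    for q in ("mount_centre","post","rider_mark","pointer"):
        print(q,[(round(d["p"],2),d["at"]) for d in manip.place_of(n,q)][:4])
E
```

```text
pics
{'clock': 0.0, 'qpos': array([-1.29962001e+00,  4.80809928e-01,  1.59688600e+00,  4.43515903e-05,
        1.06510797e+00, -4.65854218e-02]), 'qvel': array([ 0.00011176, -0.0002359 , -0.00162146, -0.00127441, -0.00026659,
        0.00060691]), 'tau': array([-3.02620996e-03, -9.50623727e+01, -4.30172253e+01, -2.90858534e-04,
        1.23124360e-02,  6.36121990e-05]), 'ee_pos': array([ 0.2030163 , -0.61703834,  0.23068209]), 'ee_rot': array([-6.03978603e-04,  9.87406483e-01,  1.58202621e-01, -4.85938676e-05]), 'ft_force': array([-0.21844503,  1.54023621, -0.11006759]), 'torque': array([-0.02161448, -0.01318748,  0.02264468]), 'gripper_width': 1.001027801966357}
scene 557.6492105682361 330.46291914622697 249.05673022016356
[[-0.82829247 -0.55979836  0.0236089   0.50497259]
 [-0.26500802  0.35429134 -0.89679897  0.16775412]
 [ 0.49366217 -0.74906838 -0.4418079   0.92950375]
 [ 0.          0.          0.          1.        ]]
mount_centre [(0.95, [334.7, 258.5])]
post [(0.88, [372.7, 250.5]), (0.6, [278.1, 331.0])]
rider_mark [(0.38, [272.5, 350.1])]
pointer [(0.96, [273.5, 349.2]), (
[... 200 characters left out ...]
09860867]
 [-0.00790862  0.75930293 -0.65068926  0.82898316]
 [ 0.          0.          0.          1.        ]]
mount_centre [(0.94, [324.8, 250.0]), (0.66, [259.8, 175.1])]
post [(0.63, [287.5, 157.0]), (0.62, [283.9, 242.2])]
rider_mark [(0.45, [290.0, 165.5]), (0.4, [294.3, 238.0])]
pointer [(0.79, [290.5, 166.8])]
wrist 335.7501523109966 317.77306288193006 239.37601005377454
[[ 3.11737465e-01 -9.50168081e-01 -6.08285734e-04 -6.48999452e-01]
 [-9.13292467e-01 -2.99815564e-01  2.75694571e-01 -3.50071107e-02]
 [-2.62138555e-01 -8.53887837e-02 -9.61245096e-01  3.79696248e-01]
 [ 0.00000000e+00  0.00000000e+00  0.00000000e+00  1.00000000e+00]]
mount_centre []
post []
rider_mark []
pointer []
```

View pics/scene0.png

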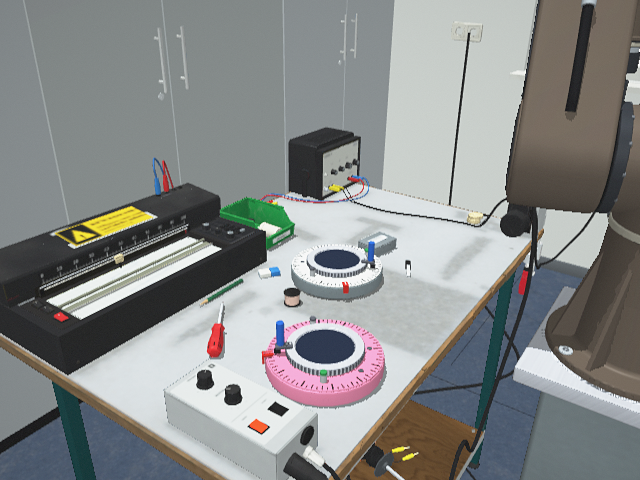

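View pics/side0.png

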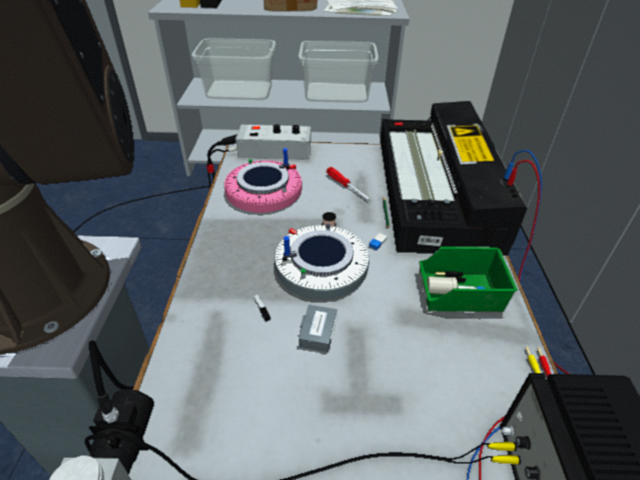

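The polariser to work on is the white/grey one: scene centre (335,259), side centre (322,250). Its post is at scene (372,250) and its rider at scene (346,287). The pink one at scene (325,350) / side (263,180) is the look-alike, so I'll leave it alone. Next I'll take a close crop and measure.

```bash
cat > h.py <<'E'
import numpy as np, cv2
from workcell import manip
def K(c): return np.array([[c["fx"],0,c["cx"]],[0,c["fy"],c["cy"]],[0,0,1]])
def proj(c,P):
    P=np.atleast_2d(P); q=P@c["camera_from_world"][:3,:3].T+c["camera_from_world"][:3,3]
    q=q@K(c).T; return q[:,:2]/q[:,2:]
def onplane(c,uv,z):
    R=c["camera_from_world"][:3,:3];t=c["camera_from_world"][:3,3]
    o=-R.T@t; d=R.T@np.linalg.inv(K(c))@np.array([uv[0],uv[1],1.]); return o+d*(z-o[2])/d[2]
E
python3 - <<'E'
from h import *
a=cv2.imread("pics/scene0.png")[225:315,275:395]; b=cv2.imread("pics/side0.png")[205:305,260:380]
cv2.imwrite("pics/cs.png",cv2.resize(a,None,fx=6,fy=6,interpolation=2)); cv2.imwrite("pics/cd.png",cv2.resize(b,None,fx=6,fy=6,interpolation=2))
s=manip.calibration("scene");d=manip.calibration("side")
print("centre",onplane(s,(334.7,258.5),.044),onplane(d,(324.8,250),.044),onplane(d,(322,250),.044))
print("post",onplane(s,(372.7,250.5),.07),onplane(d,(283.9,242.2),.07),onplane(d,(287,246),.07))
print("rider",onplane(s,(346,287),.033),onplane(d,(293,231),.033))
for n in("scene","side"):
  for q in ("loose_bobbin","loose_eraser","loose_clip","loose_fuse_box","loose_screwdriver"):
    c=manip.calibration(n)
    print(n,q,[(round(e["p"],2),e["at"],onplane(c,e["at"],0).round(3)) for e in manip.place_of(n,q)][:2])
E
```

```text
centre [0.53786824 0.09306313 0.044     ] [0.54257922 0.08382387 0.044     ] [0.53723271 0.08359553 0.044     ]
post [0.46993408 0.06311698 0.07      ] [0.46626815 0.07352771 0.07      ] [0.4728933  0.06322745 0.07      ]
rider [0.46904116 0.15828777 0.033     ] [0.47656587 0.15065543 0.033     ]
scene loose_bobbin []
scene loose_eraser [(0.77, [269.7, 274.9], array([0.65, 0.16, 0.  ]))]
scene loose_clip []
scene loose_fuse_box [(0.68, [377.7, 248.3], array([ 0.535, -0.078,  0.   ]))]
scene loose_screwdriver [(0.68, [217.7, 332.8], array([0.591, 0.369, 0.   ]))]
side loose_bobbin [(0.64, [328.3, 225.7], array([0.549, 0.211, 0.   ]))]
side loose_eraser [(0.69, [375.6, 242.7], array([0.649, 0.159, 0.   ]))]
side loose_clip [(0.53, [262.3, 307.7], array([ 0.434, -0.026,  0.   ]))]
side loose_fuse_box [(0.92, [318.3, 331.3], array([ 0.536, -0.074,  0.   ])), (0.18, [324.1, 247.6], array([0.541, 0.139, 0.   ]))]
side loose_screwdriver [(0.79, [348.2, 189.2], array([0.595, 0.354, 0.   ]))]
```

View pics/cs.png

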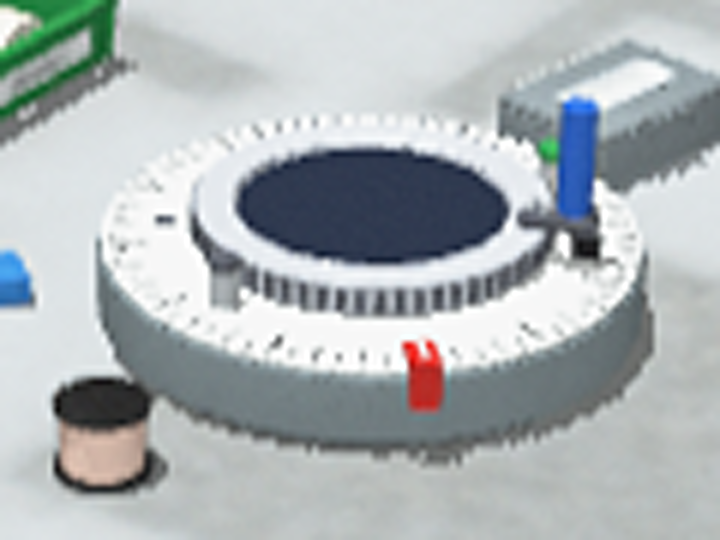

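View pics/cd.png

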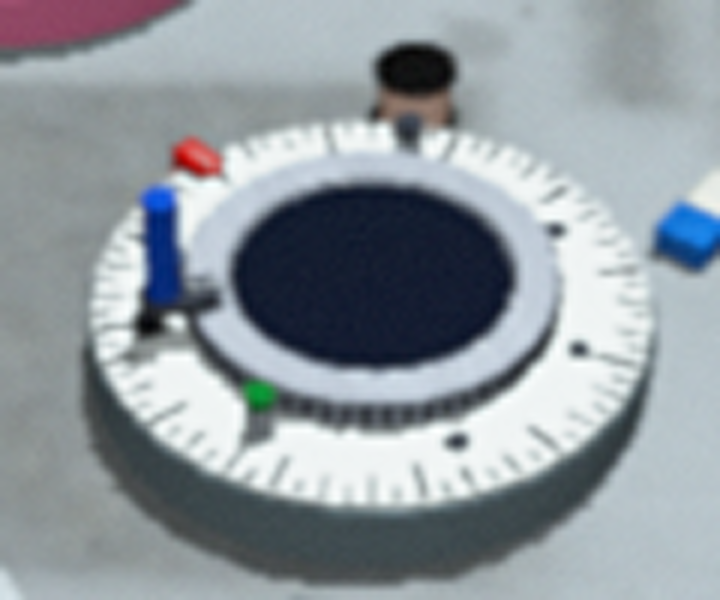

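```bash
cat > fit.py <<'E'
from h import *
from scipy.optimize import least_squares
def model(p):
    cx,cy,yaw,lev,rid=p
    def pt(r,a,z): 
        a=a+yaw+np.pi; return [cx+r*np.cos(a),cy+r*np.sin(a),z]
    return dict(c=[cx,cy,.044],green=pt(.070,1.25,.049),dark=pt(.070,-1.25,.049),post=pt(.068,lev,.09),rider=pt(.0875,rid,.036),ptr=pt(.078,lev,.03),
       mark=pt(.078,rid,.03))
def fit(obs,x0=(0.538,0.088,0,0.1,-.5),prior=None):
    f=lambda p:np.concatenate([proj(c,[model(p)[k] for k in o]).ravel()-np.ravel(list(o.values())) for c,o in obs])
    r=least_squares(f,x0,loss="soft_l1"); return r.x,f(r.x)
E
python3 - <<'E'
from fit import *
s=manip.calibration("scene");d=manip.calibration("side")
S=dict(green=(366.7,249.5),dark=(313,268.7),post=(371.5,242.2),rider=(345.3,284.0))
D=dict(green=(303.3,270.8),dark=(328,226.2),post=(286.5,238),rider=(292.8,231.2))
for o in ([(s,S),(d,D)],[(s,S)],[(d,D)]):
    x,r=fit(o); print(x.round(4)); print(r.reshape(-1,2).round(1).tolist())
m=model(fit([(s,S),(d,D)])[0]); print({k:np.round(v,3) for k,v in m.items()})
E
```

```text
[ 0.5428  0.085  -0.3153  0.6188 -0.4364]
[[0.6, 0.1], [1.7, -1.2], [-2.2, -1.8], [0.2, -2.9], [-1.9, -3.0], [-2.5, -1.7], [3.0, -0.7], [1.1, 0.6]]
[ 0.5394  0.0918 -0.3319  0.6624 -0.4166]
[[0.6, 2.0], [0.6, 0.5], [-2.3, -0.5], [-0.1, -0.9]]
[ 0.5445  0.0793 -0.3106  0.5453 -0.4119]
[[-1.0, -0.7], [-1.9, 0.1], [3.1, -0.2], [0.8, 3.0]]
{'c': array([0.543, 0.085, 0.044]), 'green': array([0.501, 0.029, 0.049]), 'dark': array([0.542, 0.155, 0.049]), 'post': array([0.478, 0.065, 0.09 ]), 'rider': array([0.479, 0.145, 0.036]), 'ptr': array([0.468, 0.062, 0.03 ]), 'mark': array([0.486, 0.138, 0.03 ])}
```

```bash
cat >> h.py <<'E'
from scipy.spatial.transform import Rotation as Ro
def toolR(st=None):
    st=st or manip.state(); q=st["ee_rot"]; return Ro.from_quat([q[1],q[2],q[3],q[0]]).as_matrix()
def delta(target,yaw=None,st=None):
    st=st or manip.state(); R=toolR(st); d=R.T@(np.array(target)-st["ee_pos"])/0.2
    cy=np.arctan2(R[1,0],R[0,0]); t=0
    if yaw is not None: t=-((yaw-cy+np.pi)%(2*np.pi)-np.pi)/np.radians(120)
    print("shift",d.round(4),"turn",round(t,4),"yaw now",round(cy,3),"ee",st["ee_pos"].round(4),"t",round(st["clock"],2),"F",st["ft_force"].round(1))
E
python3 - <<'E'
from h import *
delta([.35,-.40,.231],1.0); delta([.47,.1,.231],1.9)
c=manip.calibration("wrist");M=c["camera_from_world"];o=-M[:3,:3].T@M[:3,3]
print("cam in tool",toolR().T@(o-manip.state()["ee_pos"]),toolR().T@M[2,:3])
E
```

```text
shift [ 1.0373 -0.8032  0.0016] turn -0.3257 yaw now 0.318 ee [ 0.2031 -0.6174  0.2313] t 1.25 F [ 0.5 -1.1 -0.5]
shift [ 2.3885e+00 -2.9905e+00  1.6000e-03] turn -0.7554 yaw now 0.318 ee [ 0.2031 -0.6174  0.2313] t 1.25 F [ 0.5 -1.1 -0.5]
cam in tool [ 0.07049522 -0.00069417 -0.1429386 ] [-2.75711014e-01 -7.62549156e-04  9.61240269e-01]
```

Call:
move_arm --moves '[[0,[0.12,-0.1,0],-0.04],[0,[0.25,-0.2,0],-0.08],[0,[0.4,-0.32,0],-0.12],[0,[0.55,-0.44,0],-0.16],[0,[0.7,-0.56,0],-0.2],[0,[0.85,-0.68,0],-0.24],[0,[0.95,-0.76,0],-0.28],[0,[1,-0.8,0],-0.32]]' --newtons 20

```text
clock: 1.92
ee_pos: [0.3444, -0.4001, 0.2315]
ee_rot: [-0.0, 0.879, 0.477, 0.0]
ft_force: [-1.0, -1.1, 0.4]
gripper_width: 0.001
```

```bash
python3 - <<'E'
from h import *
delta([.42,-.15,.231],1.5)
E
```

```text
shift [ 1.2543 -0.3655  0.0032] turn -0.2417 yaw now 0.994 ee [ 0.3444 -0.4001  0.2315] t 1.92 F [-1.  -1.1  0.4]
```

Call:
move_arm --moves '[[0,[0.12,-0.03,0],-0.03],[0,[0.25,-0.05,0],-0.06],[0,[0.4,-0.08,0],-0.09],[0,[0.55,-0.11,0],-0.12],[0,[0.7,-0.14,0],-0.15],[0,[0.85,-0.17,0],-0.18],[0,[0.95,-0.19,0],-0.21],[0,[1,-0.2,0],-0.24]]'

```text
clock: 2.58
ee_pos: [0.4204, -0.2117, 0.2315]
ee_rot: [0.0, 0.733, 0.68, 0.0]
ft_force: [0.8, -0.2, 1.3]
gripper_width: -0.005
```

```bash
python3 - <<'E'
from h import *
delta([.47,-.02,.231],1.9)
E
```

```text
shift [0.9746 0.1749 0.0027] turn -0.1933 yaw now 1.495 ee [ 0.4204 -0.2117  0.2315] t 2.58 F [ 0.8 -0.2  1.3]
```

Call:
move_arm --moves '[[0,[0.12,0.02,0],-0.03],[0,[0.25,0.04,0],-0.06],[0,[0.4,0.07,0],-0.09],[0,[0.55,0.1,0],-0.12],[0,[0.7,0.12,0],-0.15],[0,[0.85,0.15,0],-0.17],[0,[0.95,0.17,0],-0.19],[0,[1,0.17,0],-0.2]]'

```text
clock: 3.25
ee_pos: [0.4705, -0.0152, 0.2315]
ee_rot: [0.0, 0.576, 0.817, 0.0]
ft_force: [-0.2, -0.8, -0.2]
gripper_width: -0.001
```

```bash
python3 - <<'E'
from h import *
delta([.47,.12,.231],2.0)
E
```

```text
shift [0.6373 0.225  0.0026] turn -0.0413 yaw now 1.914 ee [ 0.4705 -0.0152  0.2315] t 3.25 F [-0.2 -0.8 -0.2]
```

Call:
move_arm --moves '[[0,[0.1,0.03,0],-0.01],[0,[0.2,0.07,0],-0.02],[0,[0.3,0.1,0],-0.03],[0,[0.4,0.14,0],-0.04],[0,[0.5,0.18,0],-0.04],[0,[0.6,0.2,0],-0.04],[0,[0.64,0.22,0],-0.04],[0,[0.64,0.22,0],-0.04]]'

```text
clock: 3.92
ee_pos: [0.4688, 0.119, 0.2314]
ee_rot: [0.0, 0.543, 0.84, 0.0]
ft_force: [-1.1, -1.0, 0.5]
gripper_width: -0.005
```

```bash
python3 - <<'E'
from h import *
delta([.47,.12,.231],2.0)
c=manip.calibration("wrist"); np.save("cw1.npy",c)
im=manip.capture("wrist"); cv2.imwrite("pics/w1.png",im[:,:,::-1])
for q in ("mount_centre","post","rider_mark","pointer"):
    print(q,[(round(d["p"],2),d["at"]) for d in manip.place_of("wrist",q)][:4])
E
```

```text
shift [0.002  0.0077 0.0018] turn -0.0025 yaw now 1.995 ee [0.4688 0.119  0.2314] t 3.92 F [-1.1 -1.   0.5]
mount_centre [(0.62, [243.7, 305.3]), (0.56, [365.1, 266.9]), (0.18, [306.4, 364.1])]
post [(0.64, [299.2, 271.7])]
rider_mark [(0.45, [339.5, 200.2])]
pointer [(0.87, [288.9, 259.0]), (0.7, [474.0, 241.2]), (0.54, [424.7, 155.2])]
```

View pics/w1.png

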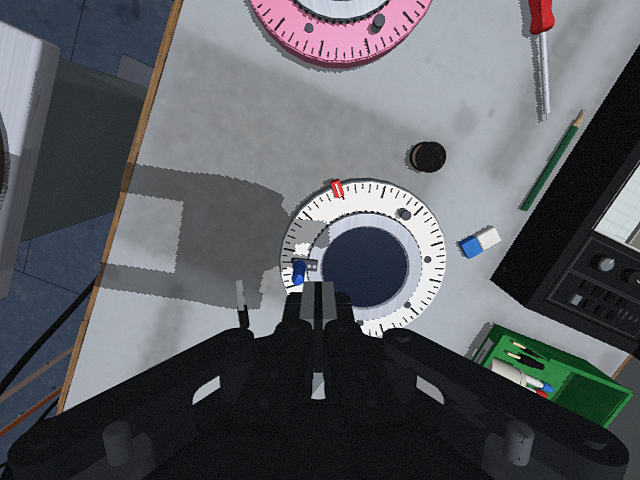

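```bash
python3 - <<'E'
import cv2
a=cv2.imread("pics/w1.png")[170:345,265:465]
cv2.imwrite("pics/w1c.png",cv2.resize(a,None,fx=4,fy=3.4285714,interpolation=2))
E
```

```text
(no output)
```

View pics/w1c.png

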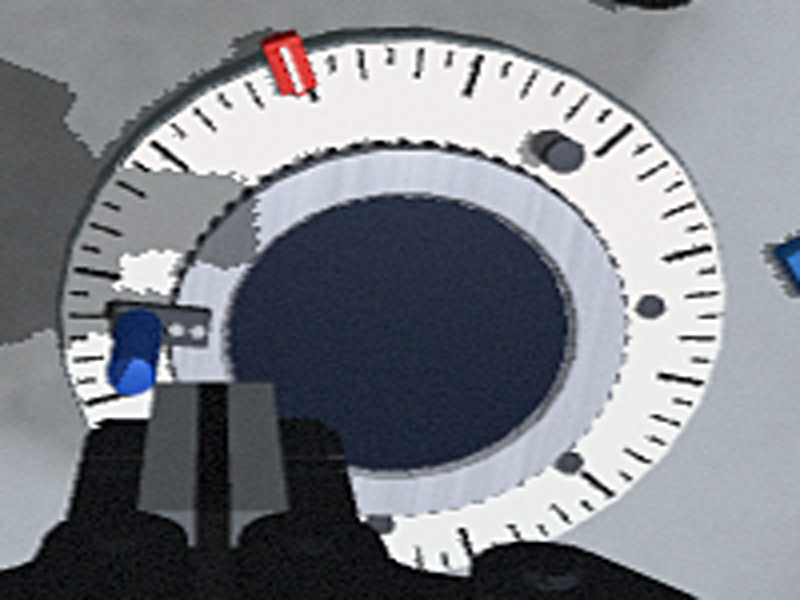

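```bash
python3 - <<'E'
from fit import *
s=manip.calibration("scene");d=manip.calibration("side");w=np.load("cw1.npy",allow_pickle=True).item()
W=dict(c=(365.2,267.1),dark=(406.5,215.2),post=(298,280.2),rider=(337.7,188.4))
S=dict(green=(366.7,249.5),dark=(313,268.7),post=(371.5,242.2),rider=(345.3,284.0))
D=dict(green=(303.3,270.8),dark=(328,226.2),post=(286.5,238),rider=(292.8,231.2))
for k,z in (("c",.044),("dark",.049),("post",.09),("rider",.036)): print(k,onplane(w,W[k],z))
for o in ([(w,W)],[(w,W),(s,S),(d,D)]):
    x,r=fit(o,x0=(.54,.086,-.32,.6,-.42)); print(x.round(4)); print(r.reshape(-1,2).round(1).tolist())
np.save("x.npy",fit([(w,W)],x0=(.54,.086,-.32,.6,-.42))[0])
E
```

```text
c [0.5369678  0.09026133 0.044     ]
dark [0.54834315 0.15734567 0.049     ]
post [0.47322966 0.06668722 0.09      ]
rider [0.47654609 0.15212314 0.036     ]
[ 0.5373  0.0891 -0.4805  0.8173 -0.3236]
[[-0.2, 1.0], [0.5, -0.8], [-0.2, -0.0], [0.0, 0.0]]
[ 0.538   0.0884 -0.4409  0.7656 -0.3551]
[[0.1, 1.9], [-1.5, -1.2], [0.3, 0.2], [-0.3, 1.2], [3.2, 3.2], [-0.9, -1.3], [-0.8, -0.9], [-0.6, -1.3], [-7.9, -6.7], [-0.5, -2.5], [0.7, -1.5], [0.3, -1.4]]
```

```bash
sed -i 's/pt(.070,1.25,/pt(.070,1.25+OFF,/; s/pt(.070,-1.25,/pt(.070,-1.25-OFF,/; s/^def model/OFF=0.12\ndef model/' fit.py; python3 - <<'E'
import fit
from fit import *
s=manip.calibration("scene");d=manip.calibration("side");w=np.load("cw1.npy",allow_pickle=True).item()
W=dict(c=(365.2,267.1),dark=(406.5,215.2),post=(298,280.2),rider=(337.7,188.4))
S=dict(green=(366.7,249.5),dark=(313,268.7),post=(371.5,242.2),rider=(345.3,284.0))
D=dict(green=(303.3,270.8),dark=(328,226.2),post=(286.5,238),rider=(292.8,231.2))
for off in (0,.06,.12,.18):
    fit.OFF=off
    x,r=fit.fit([(w,W),(s,S),(d,D)],x0=(.54,.086,-.32,.6,-.42)); print(off,x.round(4),(r**2).sum()); print(r.reshape(-1,2).round(1).tolist())
fit.OFF=.12;x=fit.fit([(w,W)],x0=(.54,.086,-.32,.6,-.42))[0];print(x);np.save("x.npy",x)
a=x[2]+x[3]; P=model(x)["post"]; print(a,P)
tx=np.array([-np.sin(a),np.cos(a)]); print("pre", P[:2]+tx*.030, "yaw",a+np.pi/2)
E
```

```text
Traceback (most recent call last):
AttributeError: 'function' object has no attribute 'fit'
```

```bash
python3 - <<'E'
import fit as F
from h import *
s=manip.calibration("scene");d=manip.calibration("side");w=np.load("cw1.npy",allow_pickle=True).item()
W=dict(c=(365.2,267.1),dark=(406.5,215.2),post=(298,280.2),rider=(337.7,188.4))
S=dict(green=(366.7,249.5),dark=(313,268.7),post=(371.5,242.2),rider=(345.3,284.0))
D=dict(green=(303.3,270.8),dark=(328,226.2),post=(286.5,238),rider=(292.8,231.2))
for off in (0,.06,.12,.18):
    F.OFF=off
    x,r=F.fit([(w,W),(s,S),(d,D)],x0=(.54,.086,-.32,.6,-.42)); print(off,x.round(4),(r**2).sum()); print(r.reshape(-1,2).round(1).tolist())
F.OFF=.12;x=F.fit([(w,W)],x0=(.54,.086,-.32,.6,-.42))[0];print(x);np.save("x.npy",x)
a=x[2]+x[3]; P=F.model(x)["post"]; print(a,P)
tx=np.array([-np.sin(a),np.cos(a)]); print("pre", P[:2]+tx*.030, "yaw",a+np.pi/2)
delta([*(P[:2]+tx*.030),.1],a+np.pi/2)
E
```

```text
0 [ 0.538   0.0884 -0.4409  0.7656 -0.3551] 153.56079953499696
[[0.1, 1.9], [-1.5, -1.2], [0.3, 0.2], [-0.3, 1.2], [3.2, 3.2], [-0.9, -1.3], [-0.8, -0.9], [-0.6, -1.3], [-7.9, -6.7], [-0.5, -2.5], [0.7, -1.5], [0.3, -1.4]]
0.06 [ 0.538   0.0884 -0.381   0.7062 -0.4152] 72.75676785807352
[[0.1, 1.9], [-1.5, -1.3], [0.3, 0.2], [-0.3, 1.2], [1.9, 1.4], [-0.9, -1.2], [-0.8, -0.9], [-0.6, -1.3], [-4.6, -4.5], [-0.5, -2.6], [0.6, -1.5], [0.3, -1.4]]
0.12 [ 0.5376  0.0886 -0.3354  0.6655 -0.4632] 33.31525558395098
[[-0.1, 1.6], [-0.9, -1.1], [0.0, 0.1], [-0.3, 0.8], [0.4, -0.0], [-1.2, -1.3], [-0.6, -0.8], [-0.6, -1.1], [-1.5, -2.9], [-0.2, -2.6], [0.5, -1.4], [0.2, -1.5]]
0.18 [ 0.5365  0.0886 -0.3092  0.6461 -0.4997] 26.777456936654133
[[-1.1, 1.1], [0.0, -0.3], [-1.2, 0.1], [-0.5, -0.0], [-0.6, -1.0], [-1.6, -1.6], [-0.1, -0.8], [-0.6, -0.9], [0.7, -1.7], [0.3, -2.5], [-0.1, -1.3], [-0.0, -1.7]]
[ 0.53725372  0.08910724 -0.36047559  0.69732589 -0.44357731]
0.3368503051935611 [np.float64(0.47307529802001547), np.float64(0.06663214650688785), 0.09]
pre [0.46315982 0.09494616] yaw 1.9076466319884577
shift [-0.0893 -0.0707  0.6565] turn 0.0404 yaw now 1.992 ee [0.4688 0.1171 0.2313] t 4.17 F [-0.1  0.7 -0.2]
```

Call:
move_arm --moves '[[0,[-0.04,-0.03,0.1],0.02],[0,[-0.09,-0.07,0.2],0.04],[0,[-0.09,-0.07,0.33],0.04],[0,[-0.09,-0.07,0.46],0.04],[0,[-0.09,-0.07,0.6],0.04],[0,[-0.09,-0.07,0.72],0.04],[0,[-0.09,-0.07,0.8],0.04],[0,[-0.09,-0.07,0.84],0.04]]'

```text
clock: 4.83
ee_pos: [0.4623, 0.0949, 0.0614]
ee_rot: [-0.001, 0.578, 0.816, -0.001]
ft_force: [-1.2, 0.0, -0.3]
gripper_width: -0.002
```

```bash
python3 - <<'E'
from h import *
delta([.4632,.0949,.062],1.9076)
im=manip.capture("wrist"); cv2.imwrite("pics/w2.png",im[:,:,::-1])
E
```

```text
shift [-0.0016  0.0042 -0.0029] turn 0.0004 yaw now 1.908 ee [0.4623 0.0949 0.0614] t 4.83 F [-1.2  0.  -0.3]
```

View pics/w2.png

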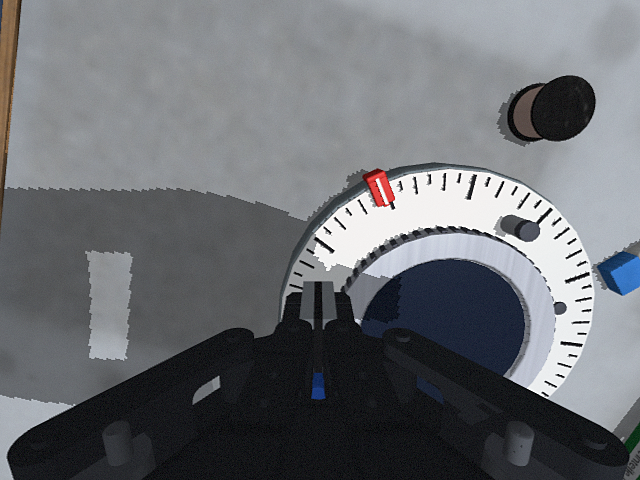

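```bash
cat >> h.py <<'E'
def arc(alist,off,z=.062,x=None):
    x=np.load("x.npy") if x is None else x
    st=manip.state();R=toolR(st);cy=np.arctan2(R[1,0],R[0,0])
    print("ee",st["ee_pos"].round(4),"yaw",round(cy,3),"t",round(st["clock"],2),"F",st["ft_force"].round(1))
    for a in alist:
        tx=np.array([-np.sin(a),np.cos(a)]); p=x[:2]-.068*np.array([np.cos(a),np.sin(a)])+tx*off
        d=R.T@(np.array([*p,z])-st["ee_pos"])/.2
        print(round(a,3),d.round(3).tolist(),round(-(a+np.pi/2-cy)/np.radians(120),3))
E
python3 - <<'E'
from h import *
arc([.337]*1,.026);arc([.337]*1,.018);arc(np.arange(.337,.95,.07),.017)
E
```

```text
ee [0.4622 0.095  0.0611] yaw 1.909 t 4.88 F [-0.5  0.2 -1.2]
0.337 [-0.022, 0.004, -0.004] 0.0
ee [0.4622 0.095  0.0611] yaw 1.909 t 4.88 F [-0.5  0.2 -1.2]
0.337 [-0.062, 0.004, -0.004] 0.0
ee [0.4622 0.095  0.0611] yaw 1.909 t 4.88 F [-0.5  0.2 -1.2]
0.337 [-0.067, 0.004, -0.004] 0.0
0.407 [-0.091, -0.001, -0.004] -0.033
0.477 [-0.115, -0.004, -0.004] -0.066
0.547 [-0.14, -0.006, -0.004] -0.1
0.617 [-0.164, -0.006, -0.004] -0.133
0.687 [-0.189, -0.004, -0.004] -0.167
0.757 [-0.213, -0.001, -0.004] -0.2
0.827 [-0.237, 0.004, -0.004] -0.234
0.897 [-0.261, 0.011, -0.004] -0.267
```

Call:
move_arm --moves '[[0,[-0.02,0.004,0],0],[0,[-0.04,0.004,0],0],[0,[-0.055,0.004,0],0],[0,[-0.067,0.004,0],0],[0,[-0.08,0.002,0],-0.017],[0,[-0.095,-0.001,0],-0.035],[0,[-0.11,-0.003,0],-0.06],[0,[-0.115,-0.004,0],-0.066]]'

```text
clock: 5.55
ee_pos: [0.4707, 0.0735, 0.064]
ee_rot: [0.0, 0.519, 0.855, 0.0]
ft_force: [0.2, 1.0, 0.8]
gripper_width: -0.006
```

```bash
python3 - <<'E'
from h import *
arc([.547,.617,.687,.757,.827,.897],.017)
im=manip.capture("wrist"); cv2.imwrite("pics/w3.png",im[:,:,::-1])
im=manip.capture("side"); cv2.imwrite("pics/d3.png",cv2.resize(im[205:305,240:400,::-1],None,fx=5,fy=5))
E
```

```text
ee [0.4707 0.0735 0.064 ] yaw 2.05 t 5.55 F [0.2 1.  0.8]
0.547 [-0.023, -0.014, 0.01] -0.032
0.617 [-0.047, -0.017, 0.01] -0.066
0.687 [-0.071, -0.019, 0.01] -0.099
0.757 [-0.096, -0.019, 0.01] -0.133
0.827 [-0.12, -0.017, 0.01] -0.166
0.897 [-0.145, -0.014, 0.01] -0.199
```

View pics/d3.png

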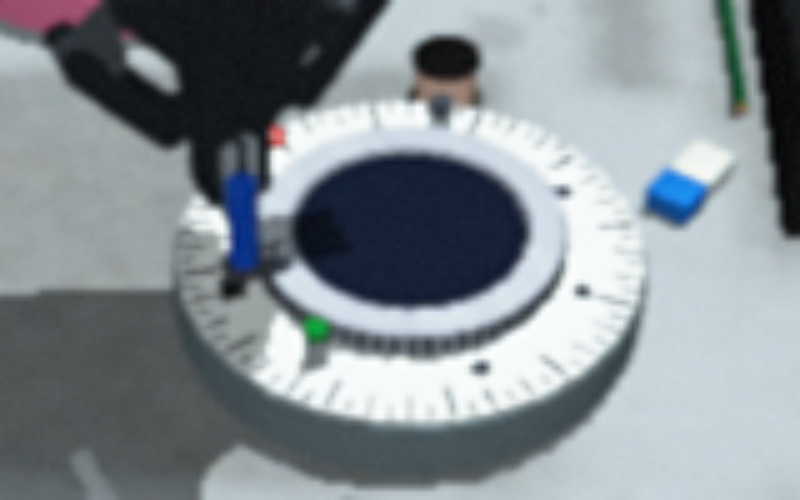

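Call:
move_arm --moves '[[0,[-0.01,-0.01,0.01],-0.016],[0,[-0.023,-0.014,0.01],-0.032],[0,[-0.035,-0.016,0.01],-0.05],[0,[-0.047,-0.017,0.01],-0.066],[0,[-0.06,-0.018,0.01],-0.083],[0,[-0.071,-0.019,0.01],-0.1],[0,[-0.085,-0.019,0.01],-0.117],[0,[-0.09,-0.019,0.01],-0.125]]'

```text
clock: 6.32
ee_pos: [0.475, 0.056, 0.0615]
ee_rot: [-0.0, 0.404, 0.915, -0.0]
ft_force: [-0.9, 0.8, 0.5]
gripper_width: -0.0
```

```bash
python3 - <<'E'
from h import *
arc([.757,.8,.85,.9,.95],.017)
im=manip.capture("side"); cv2.imwrite("pics/d4.png",cv2.resize(im[205:305,240:400,::-1],None,fx=5,fy=5))
im=manip.capture("scene"); cv2.imwrite("pics/s4.png",cv2.resize(im[215:315,265:425,::-1],None,fx=5,fy=5))
E
```

```text
ee [0.475  0.056  0.0615] yaw 2.31 t 6.32 F [-0.9  0.8  0.5]
0.757 [-0.008, -0.0, -0.003] -0.009
0.8 [-0.023, -0.003, -0.003] -0.029
0.85 [-0.041, -0.006, -0.003] -0.053
0.9 [-0.058, -0.008, -0.003] -0.077
0.95 [-0.075, -0.009, -0.003] -0.101
```

View pics/d4.png

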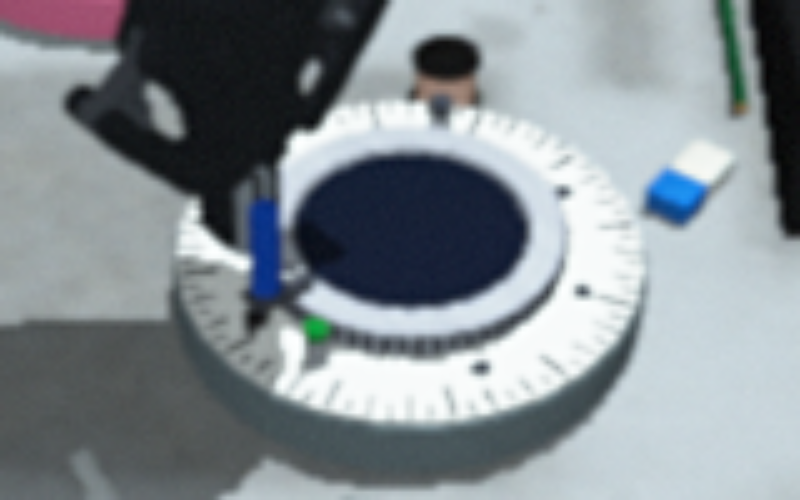

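View pics/s4.png

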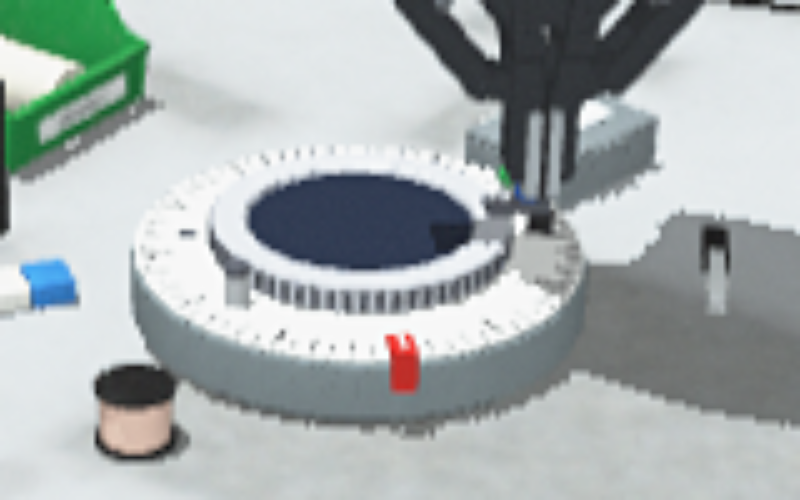

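The post is moving round towards the green pin (side crop 265,250; pin at 316,330), and the base has not moved. I'll go on gently.

Call:
move_arm --moves '[[0,[-0.008,0,0],-0.01],[0,[-0.016,-0.001,0],-0.02],[0,[-0.023,-0.003,0],-0.03],[0,[-0.032,-0.004,0],-0.04],[0,[-0.041,-0.006,0],-0.053],[0,[-0.05,-0.007,0],-0.065],[0,[-0.055,-0.008,0],-0.075],[0,[-0.055,-0.008,0],-0.075]]'

```text
clock: 7.08
ee_pos: [0.4815, 0.0468, 0.0613]
ee_rot: [0.0, 0.33, 0.944, 0.0]
ft_force: [1.0, 0.5, 0.6]
gripper_width: 0.003
```

```bash
python3 - <<'E'
from h import *
arc([.9,.93,.96,1.0],.017)
im=manip.capture("side"); cv2.imwrite("pics/d5.png",cv2.resize(im[205:305,240:400,::-1],None,fx=5,fy=5))
E
```

```text
ee [0.4815 0.0468 0.0613] yaw 2.468 t 7.08 F [1.  0.5 0.6]
0.9 [-0.002, -0.001, -0.003] -0.001
0.93 [-0.012, -0.003, -0.003] -0.016
0.96 [-0.022, -0.005, -0.003] -0.03
1.0 [-0.036, -0.008, -0.003] -0.049
```

View pics/d5.png

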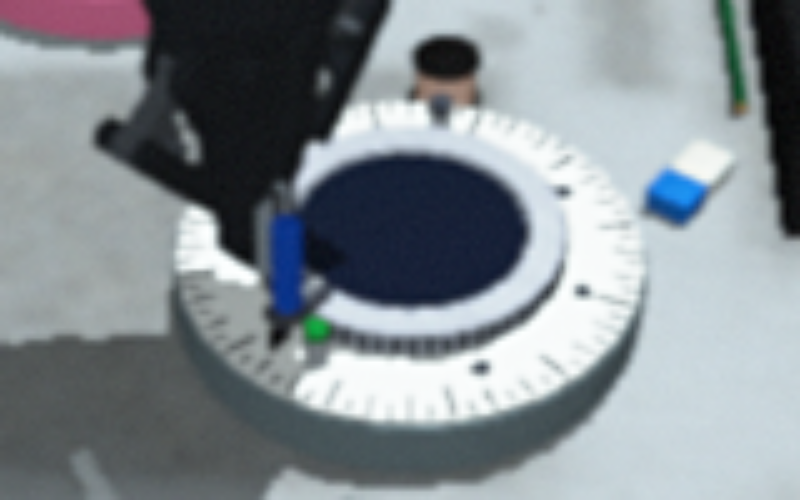

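Call:
move_arm --moves '[[0,[-0.004,-0.001,0],-0.004],[0,[-0.008,-0.002,0],-0.01],[0,[-0.012,-0.003,0],-0.016],[0,[-0.016,-0.004,0],-0.02],[0,[-0.02,-0.005,0],-0.026],[0,[-0.022,-0.005,0],-0.03],[0,[-0.022,-0.005,0],-0.03],[0,[-0.022,-0.005,0],-0.03]]'

```text
clock: 7.8
ee_pos: [0.4836, 0.0436, 0.0613]
ee_rot: [-0.0, 0.301, 0.954, -0.0]
ft_force: [-2.8, 5.1, 1.5]
gripper_width: -0.001
```

```bash
python3 - <<'E'
from h import *
arc([.96,.98,1.0,1.02],.017)
x=np.load("x.npy");d=manip.calibration("side")
def ang(p): return np.arctan2(-(p[1]-x[1]),-(p[0]-x[0])), np.hypot(*(p[:2]-x[:2]))
print(ang(onplane(d,(240+287/5,205+308/5),.05)))
im=manip.capture("side"); cv2.imwrite("pics/d6.png",cv2.resize(im[235:295,260:340,::-1],None,fx=10,fy=10))
E
```

```text
ee [0.4836 0.0436 0.0613] yaw 2.53 t 7.8 F [-2.8  5.1  1.5]
0.96 [-0.004, 0.0, -0.004] -0.0
0.98 [-0.011, -0.002, -0.004] -0.01
1.0 [-0.018, -0.003, -0.004] -0.02
1.02 [-0.025, -0.004, -0.004] -0.029
(np.float64(0.9333569220487544), np.float64(0.0729707569916184))
```

View pics/d6.png

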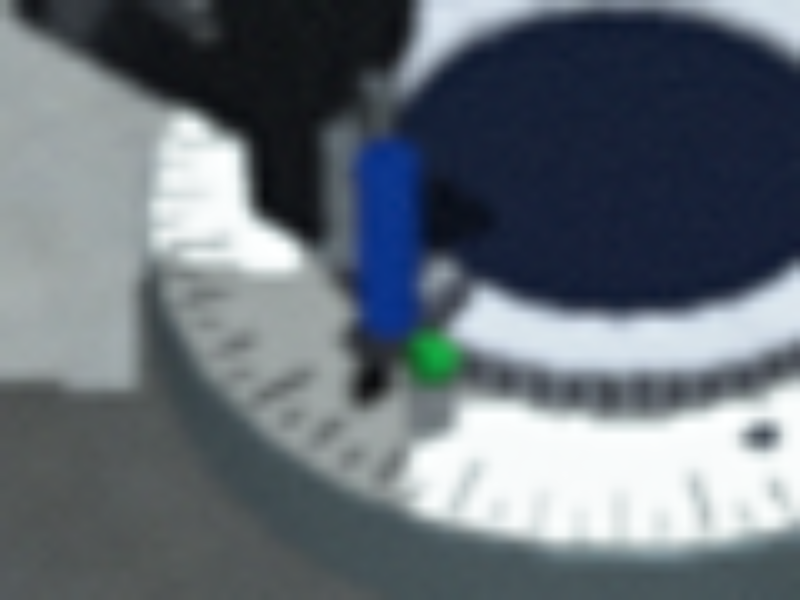

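Call:
move_arm --moves '[[0,[-0.003,0,0],0],[0,[-0.006,0,0],0],[0,[-0.006,0,0],0],[0,[-0.006,0,0],0],[0,[-0.006,0,0],0],[0,[-0.006,0,0],0],[0,[-0.006,0,0],0],[0,[-0.006,0,0],0]]'

```text
clock: 8.52
ee_pos: [0.4837, 0.0434, 0.0612]
ee_rot: [-0.001, 0.301, 0.954, -0.0]
ft_force: [-7.5, 11.7, 4.3]
gripper_width: -0.001
```

```bash
python3 - <<'E'
from h import *
arc([.95],.017)
E
```

```text
ee [0.4837 0.0434 0.0612] yaw 2.53 t 8.52 F [-7.5 11.7  4.3]
0.95 [0.0, 0.002, -0.004] 0.004
```

Firm contact: 14 N with no further motion, so the lever is at the green stop. Next: back off, lift and look.

Call:
move_arm --moves '[[0,[0.04,0,0],0],[0,[0.08,0,0],0],[0,[0.1,0,-0.1],0],[0,[0.1,0,-0.25],0],[0,[0.1,0,-0.4],0],[0,[0.1,0,-0.5],0],[0,[0.1,0,-0.6],0],[0,[0.1,0,-0.6],0]]'

```text
clock: 9.18
ee_pos: [0.4702, 0.0545, 0.1846]
ee_rot: [0.003, 0.301, 0.954, 0.001]
ft_force: [1.0, 0.3, 0.9]
gripper_width: 0.003
```

```bash
python3 - <<'E'
from h import *
delta([.5,.05,.2])
np.save("cw2.npy",manip.calibration("wrist"))
im=manip.capture("wrist"); cv2.imwrite("pics/w7.png",im[:,:,::-1])
im=manip.capture("side"); cv2.imwrite("pics/d7.png",cv2.resize(im[205:305,240:400,::-1],None,fx=5,fy=5,interpolation=2))
im=manip.capture("scene"); cv2.imwrite("pics/s7.png",cv2.resize(im[215:315,265:425,::-1],None,fx=5,fy=5,interpolation=2))
E
```

```text
shift [-0.1352  0.0674 -0.076 ] turn 0 yaw now 2.53 ee [0.4702 0.0545 0.1846] t 9.18 F [1.  0.3 0.9]
```

View pics/w7.png

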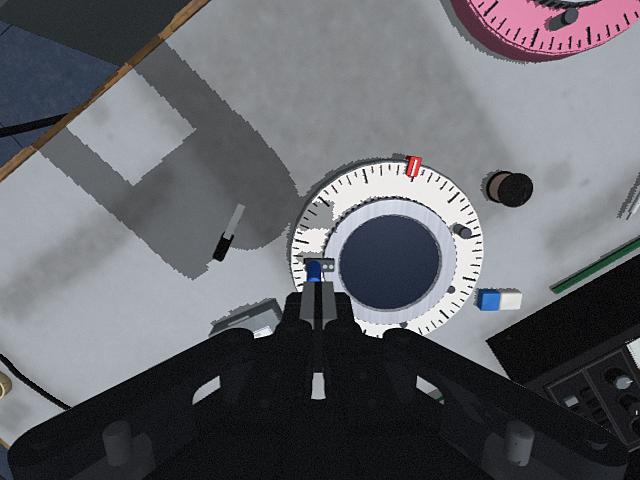

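View pics/d7.png

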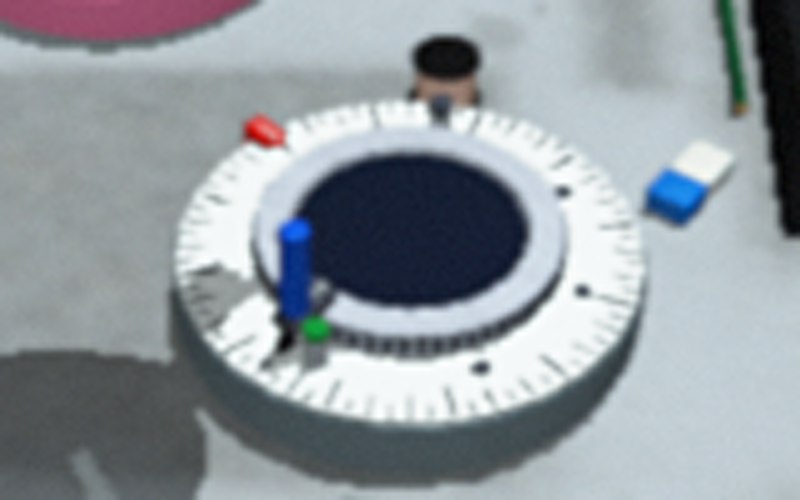

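View pics/s7.png

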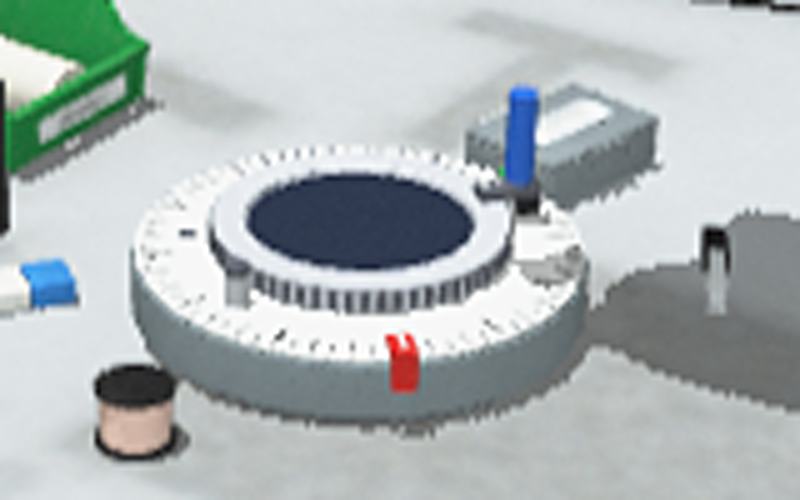

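```bash
python3 - <<'E'
import cv2
a=cv2.imread("pics/w7.png")[145:345,280:490]
cv2.imwrite("pics/w7c.png",cv2.resize(a,None,fx=3.8,fy=3,interpolation=2))
E
```

View pics/w7c.png

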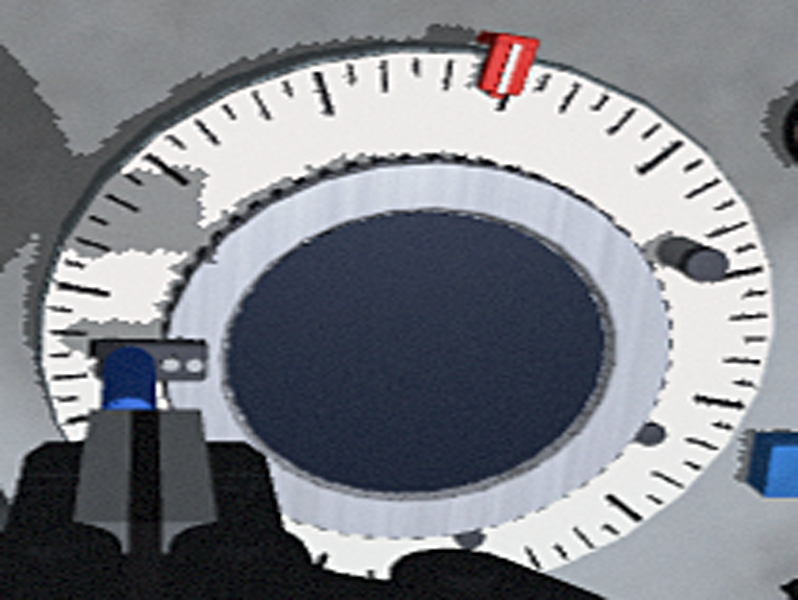

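```bash
python3 - <<'E'
from fit import *
import fit as F
w=np.load("cw2.npy",allow_pickle=True).item(); w1=np.load("cw1.npy",allow_pickle=True).item()
u=lambda a,b:(280+a/3.8,145+b/3.)
im=cv2.imread("pics/w7.png")
# window ellipse
def win(imf,seed):
    g=cv2.imread(imf).astype(int); m=((g.max(2)<90)&(g[:,:,0]-g[:,:,2]>12)).astype(np.uint8)
    n,l,st,ce=cv2.connectedComponentsWithStats(m); k=l[seed[1],seed[0]]
    h=cv2.convexHull(np.argwhere(l==k)[:,::-1].astype(np.float32)); print(st[k]); return cv2.fitEllipse(h)
e=win("pics/w7.png",(390,262)); print(e, u(417,350)); e1=win("pics/w1.png",(365,260)); print(e1)
for cc,uv in((w,e[0]),(w1,e1[0])): print("centre",onplane(cc,uv,.044))
for nm,uv,z in(("rider",u(513,63),.036),("rout",u(520,35),.036),("rin",u(503,92),.036),("dark",u(708,262),.049)):
    p=onplane(w,uv,z); 
    for c in ((.5373,.0891),onplane(w,e[0],.044)[:2]): print(nm,p.round(4),"ang",np.arctan2(-(p[1]-c[1]),-(p[0]-c[0])).round(4),"r",np.hypot(p[0]-c[0],p[1]-c[1]).round(4))
E
```

```text
[ 340  216   99   93 7261]
((388.77642822265625, 262.0423278808594), (92.29244232177734, 100.32622528076172), 68.2012939453125) (389.7368421052632, 261.6666666666667)
[ 322  227   85   80 5098]
((364.1178283691406, 266.430908203125), (79.26453399658203, 84.74345397949219), 80.7540512084961)
centre [0.53450368 0.08885208 0.044     ]
centre [0.53560057 0.09046518 0.044     ]
rider [0.4768 0.1526 0.036 ] ang -0.8098 r 0.0877
rider [0.4768 0.1526 0.036 ] ang -0.8354 r 0.086
rout [0.4711 0.1578 0.036 ] ang -0.8035 r 0.0954
rout [0.4711 0.1578 0.036 ] ang -0.8269 r 0.0937
rin [0.4826 0.1466 0.036 ] ang -0.8101 r 0.0794
rin [0.4826 0.1466 0.036 ] ang -0.8384 r 0.0777
dark [0.5476 0.1578 0.049 ] ang -1.7202 r 0.0695
dark [0.5476 0.1578 0.049 ] ang -1.7591 r 0.0702
```

```bash
python3 - <<'E'
from h import *
x=np.load("x.npy"); x[:2]=(.5373,.0888); np.save("x.npy",x)
arc([.93],-.030,z=.185); arc([.93],-.030,z=.062)
E
```

```text
ee [0.4683 0.0543 0.181 ] yaw 2.53 t 9.33 F [-0.1  0.1 -0. ]
0.93 [-0.324, -0.005, -0.02] 0.014
ee [0.4683 0.0543 0.181 ] yaw 2.53 t 9.33 F [-0.1  0.1 -0. ]
0.93 [-0.324, -0.005, 0.595] 0.014
```

Call:
move_arm --moves '[[0,[-0.1,0,0],0.01],[0,[-0.2,-0.005,0],0.014],[0,[-0.3,-0.005,0],0.014],[0,[-0.324,-0.005,0.05],0.014],[0,[-0.324,-0.005,0.2],0.014],[0,[-0.324,-0.005,0.35],0.014],[0,[-0.324,-0.005,0.5],0.014],[0,[-0.324,-0.005,0.59],0.014]]'

```text
clock: 10.0
ee_pos: [0.5183, 0.0164, 0.0593]
ee_rot: [-0.002, 0.315, 0.949, -0.001]
ft_force: [-2.2, -0.1, -0.1]
gripper_width: 0.003
```

```bash
python3 - <<'E'
from h import *
arc([.93],-.020);arc([.93,.86,.79,.72,.65,.58,.51],-.017)
im=manip.capture("wrist"); cv2.imwrite("pics/w8.png",im[:,:,::-1])
E
```

```text
ee [0.5183 0.0164 0.0593] yaw 2.5 t 10.0 F [-2.2 -0.1 -0.1]
0.93 [0.04, 0.007, -0.013] -0.0
ee [0.5183 0.0164 0.0593] yaw 2.5 t 10.0 F [-2.2 -0.1 -0.1]
0.93 [0.055, 0.007, -0.013] -0.0
0.86 [0.079, 0.002, -0.013] 0.033
0.79 [0.103, -0.002, -0.013] 0.066
0.72 [0.128, -0.004, -0.013] 0.1
0.65 [0.152, -0.004, -0.013] 0.133
0.58 [0.177, -0.002, -0.013] 0.167
0.51 [0.201, 0.002, -0.012] 0.2
```

View pics/w8.png

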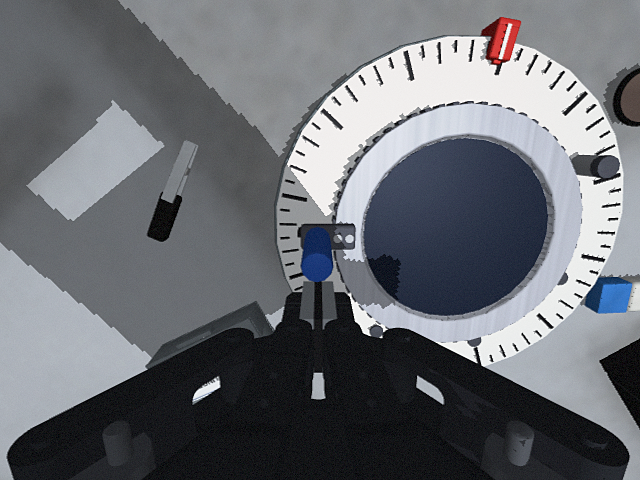

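Post (318,255) is directly ahead of the fingers and the rider is at (503,40). Starting the push back.

Call:
move_arm --moves '[[0,[0.02,0.005,-0.01],0],[0,[0.04,0.007,-0.013],0],[0,[0.055,0.007,-0.013],0],[0,[0.068,0.004,-0.013],0.016],[0,[0.08,0.002,-0.013],0.033],[0,[0.092,0,-0.013],0.05],[0,[0.103,-0.002,-0.013],0.066],[0,[0.115,-0.003,-0.013],0.083]]'

```text
clock: 10.72
ee_pos: [0.5029, 0.0297, 0.0674]
ee_rot: [0.001, 0.397, 0.918, 0.0]
ft_force: [-0.0, -1.5, -0.7]
gripper_width: -0.0
```

```bash
python3 - <<'E'
from h import *
arc(np.arange(.72,.1,-.06),-.017)
E
```

```text
ee [0.5029 0.0297 0.0674] yaw 2.325 t 10.72 F [-0.  -1.5 -0.7]
0.72 [0.024, -0.015, 0.027] 0.016
0.66 [0.045, -0.019, 0.027] 0.045
0.6 [0.066, -0.022, 0.027] 0.074
0.54 [0.087, -0.023, 0.027] 0.102
0.48 [0.108, -0.023, 0.027] 0.131
0.42 [0.129, -0.022, 0.027] 0.16
0.36 [0.15, -0.019, 0.027] 0.188
0.3 [0.17, -0.015, 0.027] 0.217
0.24 [0.191, -0.01, 0.027] 0.245
0.18 [0.211, -0.004, 0.027] 0.274
0.12 [0.231, 0.003, 0.027] 0.303
```

Call:
move_arm --moves '[[0,[0.015,-0.01,0.01],0.01],[0,[0.03,-0.016,0.02],0.025],[0,[0.045,-0.019,0.02],0.045],[0,[0.06,-0.021,0.02],0.065],[0,[0.075,-0.022,0.02],0.085],[0,[0.09,-0.023,0.02],0.105],[0,[0.105,-0.023,0.02],0.127],[0,[0.12,-0.022,0.02],0.148]]'

```text
clock: 11.38
ee_pos: [0.483, 0.0442, 0.0628]
ee_rot: [0.001, 0.534, 0.845, 0.001]
ft_force: [1.3, -0.7, 0.4]
gripper_width: -0.0
```

```bash
python3 - <<'E'
from h import *
arc(np.arange(.42,-.4,-.06),-.017)
im=manip.capture("wrist"); cv2.imwrite("pics/w9.png",im[:,:,::-1])
E
```

```text
ee [0.483  0.0442 0.0628] yaw 2.014 t 11.38 F [ 1.3 -0.7  0.4]
0.42 [0.008, -0.001, 0.004] 0.011
0.36 [0.029, -0.005, 0.004] 0.04
0.3 [0.049, -0.008, 0.004] 0.069
0.24 [0.07, -0.009, 0.004] 0.097
0.18 [0.091, -0.009, 0.004] 0.126
0.12 [0.112, -0.008, 0.004] 0.155
0.06 [0.133, -0.006, 0.004] 0.183
0.0 [0.154, -0.003, 0.004] 0.212
-0.06 [0.175, 0.002, 0.004] 0.24
-0.12 [0.195, 0.008, 0.004] 0.269
-0.18 [0.214, 0.015, 0.004] 0.298
-0.24 [0.234, 0.024, 0.004] 0.326
-0.3 [0.253, 0.033, 0.004] 0.355
-0.36 [0.271, 0.044, 0.004] 0.384
```

View pics/w9.png

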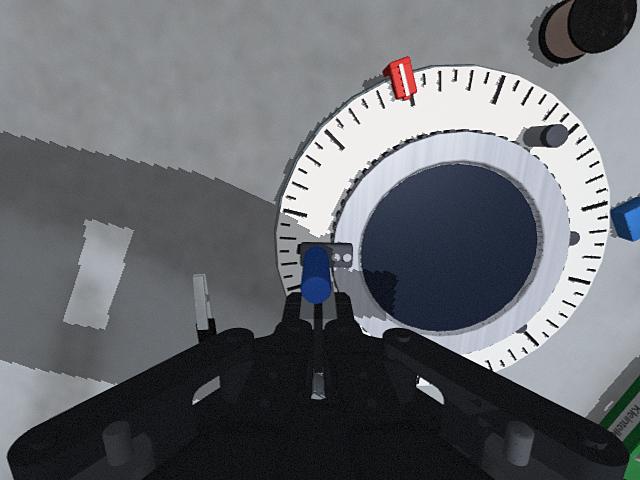

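Lever tracks well; contact is fine (post at 317,275). Continuing.

Call:
move_arm --moves '[[0,[0.015,-0.003,0.002],0.02],[0,[0.03,-0.005,0.003],0.04],[0,[0.05,-0.008,0.004],0.069],[0,[0.07,-0.009,0.004],0.097],[0,[0.09,-0.009,0.004],0.125],[0,[0.11,-0.008,0.004],0.152],[0,[0.13,-0.006,0.004],0.18],[0,[0.145,-0.004,0.004],0.2]]'

```text
clock: 12.1
ee_pos: [0.4697, 0.0701, 0.0618]
ee_rot: [0.0, 0.698, 0.716, 0.001]
ft_force: [0.1, -1.5, -0.0]
gripper_width: 0.002
```

```bash
python3 - <<'E'
from h import *
arc(np.arange(0,-.8,-.06),-.017)
im=manip.capture("wrist"); cv2.imwrite("pics/w10.png",im[:,:,::-1])
E
```

```text
ee [0.4697 0.0701 0.0618] yaw 1.596 t 12.1 F [ 0.1 -1.5 -0. ]
0.0 [0.009, -0.002, -0.001] 0.012
-0.06 [0.029, -0.006, -0.001] 0.041
-0.12 [0.05, -0.009, -0.001] 0.069
-0.18 [0.071, -0.01, -0.001] 0.098
-0.24 [0.092, -0.01, -0.001] 0.127
-0.3 [0.113, -0.009, -0.001] 0.155
-0.36 [0.134, -0.007, -0.001] 0.184
-0.42 [0.155, -0.003, -0.001] 0.212
-0.48 [0.175, 0.001, -0.001] 0.241
-0.54 [0.195, 0.007, -0.001] 0.27
-0.6 [0.215, 0.015, -0.001] 0.298
-0.66 [0.234, 0.023, -0.001] 0.327
-0.72 [0.253, 0.033, -0.001] 0.356
-0.78 [0.271, 0.043, -0.001] 0.384
```

View pics/w10.png

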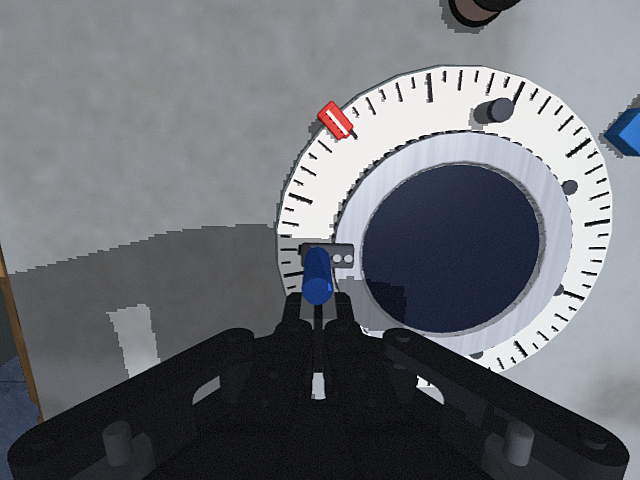

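Call:
move_arm --moves '[[0,[0.015,-0.003,0],0.02],[0,[0.03,-0.006,0],0.041],[0,[0.05,-0.009,0],0.069],[0,[0.07,-0.01,0],0.097],[0,[0.09,-0.01,0],0.125],[0,[0.11,-0.009,0],0.152],[0,[0.125,-0.008,0],0.172],[0,[0.14,-0.006,0],0.192]]'

```text
clock: 12.82
ee_pos: [0.4677, 0.0978, 0.0616]
ee_rot: [0.0, 0.827, 0.563, 0.0]
ft_force: [-0.1, -0.9, -1.0]
gripper_width: 0.001
```

```bash
python3 - <<'E'
from h import *
arc(np.arange(-.4,-.85,-.04),-.017)
im=manip.capture("wrist"); cv2.imwrite("pics/w11.png",im[:,:,::-1])
E
```

```text
ee [0.4677 0.0978 0.0616] yaw 1.196 t 12.82 F [-0.1 -0.9 -1. ]
-0.4 [0.009, -0.002, -0.002] 0.012
-0.44 [0.023, -0.004, -0.002] 0.031
-0.48 [0.037, -0.007, -0.002] 0.05
-0.52 [0.051, -0.008, -0.002] 0.069
-0.56 [0.064, -0.009, -0.002] 0.088
-0.6 [0.078, -0.01, -0.002] 0.107
-0.64 [0.093, -0.01, -0.002] 0.126
-0.68 [0.107, -0.009, -0.002] 0.146
-0.72 [0.12, -0.008, -0.002] 0.165
-0.76 [0.134, -0.007, -0.002] 0.184
-0.8 [0.148, -0.004, -0.002] 0.203
-0.84 [0.162, -0.002, -0.002] 0.222
```

View pics/w11.png

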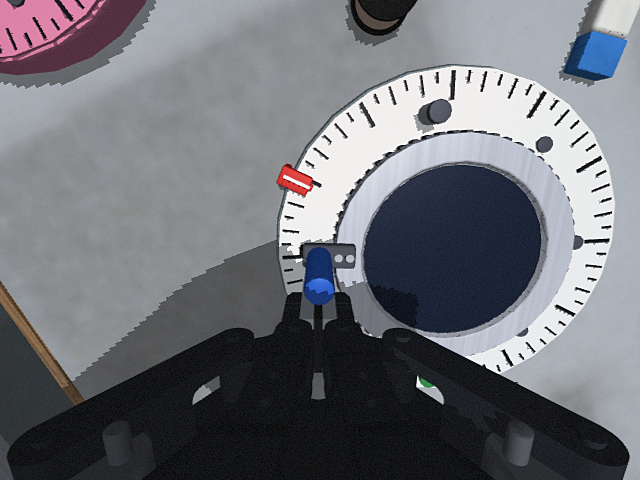

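Call:
move_arm --moves '[[0,[0.012,-0.002,0],0.016],[0,[0.023,-0.004,0],0.031],[0,[0.035,-0.006,0],0.047],[0,[0.047,-0.007,0],0.063],[0,[0.058,-0.008,0],0.08],[0,[0.07,-0.009,0],0.096],[0,[0.078,-0.01,0],0.107],[0,[0.078,-0.01,0],0.107]]'

```text
clock: 13.53
ee_pos: [0.4716, 0.1131, 0.0615]
ee_rot: [0.0, 0.884, 0.467, 0.0]
ft_force: [-0.6, -0.1, 0.2]
gripper_width: -0.005
```

```bash
python3 - <<'E'
from h import *
arc(np.arange(-.6,-.9,-.03),-.017)
np.save("cw12.npy",manip.calibration("wrist"))
im=manip.capture("wrist"); cv2.imwrite("pics/w12.png",im[:,:,::-1])
cv2.imwrite("pics/w12c.png",cv2.resize(im[170:320,265:415,::-1],None,fx=4,fy=4,interpolation=2))
im=manip.capture("side"); cv2.imwrite("pics/d12.png",im[:,:,::-1])
E
```

```text
ee [0.4716 0.1131 0.0615] yaw 0.973 t 13.53 F [-0.6 -0.1  0.2]
-0.6 [0.0, -0.0, -0.003] 0.001
-0.63 [0.011, -0.003, -0.003] 0.015
-0.66 [0.021, -0.005, -0.003] 0.03
-0.69 [0.031, -0.006, -0.003] 0.044
-0.72 [0.042, -0.008, -0.003] 0.058
-0.75 [0.052, -0.009, -0.003] 0.073
-0.78 [0.063, -0.01, -0.003] 0.087
-0.81 [0.073, -0.01, -0.003] 0.101
-0.84 [0.084, -0.01, -0.003] 0.116
-0.87 [0.094, -0.01, -0.003] 0.13
-0.9 [0.105, -0.01, -0.003] 0.144
```

View pics/w12c.png

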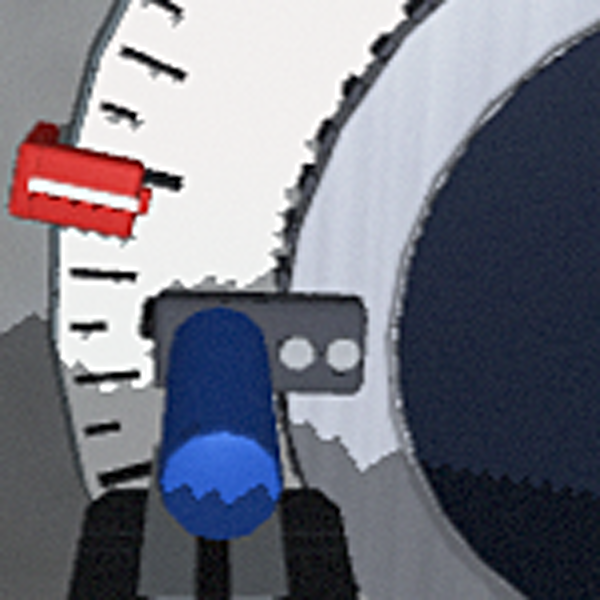

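```bash
cat > meas.py <<'E'
from h import *
def ang(c,uv,z,C=(.5373,.0888)):
    p=onplane(c,uv,z); return round(float(np.arctan2(-(p[1]-C[1]),-(p[0]-C[0]))),3),round(float(np.hypot(p[0]-C[0],p[1]-C[1])),4)
E
python3 - <<'E'
from meas import *
c=np.load("cw12.npy",allow_pickle=True).item()
u=lambda a,b:(265+a/4,170+b/4)
for n,p,z in (("hole1",(296,354),.05),("hole2",(343,354),.05),("posttop",(220,485),.09),("postbot",(220,345),.05),("end mid",(160,342),.05),("rider in",(140,203),.036),("rider out",(28,186),.036),("ridermid",(82,194),.036),("tick",(163,181),.029)):
    print(n,ang(c,u(*p),z),ang(c,u(*p),z,(.5365,.0895)))
for a in (-.6,-.62,-.64,-.81): 
    q=[.5373-.078*np.cos(a),.0888-.078*np.sin(a),.033]; print(a,(proj(c,q)-[265,170])*4)
E
```

```text
hole1 (-0.597, 0.058) (-0.595, 0.057)
hole2 (-0.597, 0.0523) (-0.595, 0.0512)
posttop (-0.614, 0.0675) (-0.612, 0.0665)
postbot (-0.615, 0.0673) (-0.613, 0.0662)
end mid (-0.618, 0.0745) (-0.617, 0.0735)
rider in (-0.797, 0.079) (-0.798, 0.0779)
rider out (-0.79, 0.0935) (-0.791, 0.0924)
ridermid (-0.793, 0.0865) (-0.794, 0.0855)
tick (-0.822, 0.0766) (-0.823, 0.0756)
-0.6 [[138.79301185 310.8188179 ]]
-0.62 [[138.75195508 299.65778602]]
-0.64 [[138.94512358 288.44796912]]
-0.81 [[150.24843185 191.80946743]]
```

Call:
move_arm --moves '[[0,[0.008,-0.002,0],0.011],[0,[0.016,-0.004,0],0.022],[0,[0.024,-0.005,0],0.033],[0,[0.032,-0.006,0],0.045],[0,[0.04,-0.008,0],0.056],[0,[0.046,-0.009,0],0.065],[0,[0.048,-0.009,0],0.068],[0,[0.048,-0.009,0],0.068]]'

```text
clock: 14.3
ee_pos: [0.4753, 0.1219, 0.0612]
ee_rot: [-0.0, 0.915, 0.403, 0.0]
ft_force: [0.6, 0.2, 0.4]
gripper_width: -0.002
```

```bash
python3 - <<'E'
from h import *
arc(np.arange(-.74,-.9,-.01),-.017)
np.save("cw13.npy",manip.calibration("wrist"))
im=manip.capture("wrist"); cv2.imwrite("pics/w13.png",im[:,:,::-1])
cv2.imwrite("pics/w13c.png",cv2.resize(im[170:320,265:415,::-1],None,fx=4,fy=4,interpolation=2))
E
```

```text
ee [0.4753 0.1219 0.0612] yaw 0.83 t 14.3 F [0.6 0.2 0.4]
-0.74 [0.002, 0.0, -0.004] -0.001
-0.75 [0.005, -0.0, -0.004] 0.004
-0.76 [0.009, -0.001, -0.004] 0.009
-0.77 [0.012, -0.002, -0.004] 0.014
-0.78 [0.016, -0.003, -0.004] 0.019
-0.79 [0.019, -0.003, -0.004] 0.023
-0.8 [0.023, -0.004, -0.004] 0.028
-0.81 [0.026, -0.005, -0.004] 0.033
-0.82 [0.029, -0.005, -0.004] 0.038
-0.83 [0.033, -0.006, -0.004] 0.042
-0.84 [0.036, -0.006, -0.004] 0.047
-0.85 [0.04, -0.007, -0.004] 0.052
-0.86 [0.043, -0.007, -0.004] 0.057
-0.87 [0.047, -0.008, -0.004] 0.062
-0.88 [0.05, -0.008, -0.004] 0.066
-0.89 [0.054, -0.009, -0.004] 0.071
-0.9 [0.057, -0.009, -0.004] 0.076
```

View pics/w13c.png

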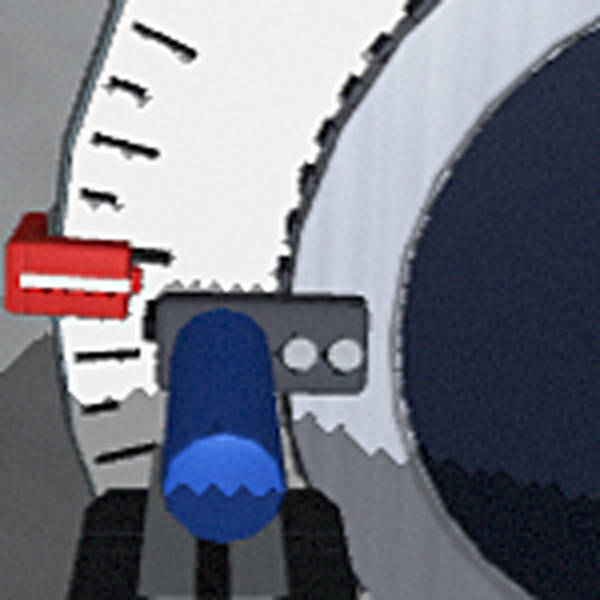

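```bash
python3 - <<'E'
from meas import *
c=np.load("cw13.npy",allow_pickle=True).item()
u=lambda a,b:(265+a/4,170+b/4)
for n,p,z in (("hole1",(299,354),.05),("hole2",(345,355),.05),("posttop",(224,486),.09),("postbot",(222,346),.05),("rider in",(128,287),.036),("rider out",(22,281),.036),("ridermid",(75,284),.036),("ptr",(146,320),.036)):
    print(n,ang(c,u(*p),z))
E
```

```text
hole1 (-0.733, 0.0579)
hole2 (-0.729, 0.0523)
posttop (-0.75, 0.0673)
postbot (-0.749, 0.0672)
rider in (-0.79, 0.0795)
rider out (-0.792, 0.0933)
ridermid (-0.791, 0.0864)
ptr (-0.733, 0.0771)
```

Call:
move_arm --moves '[[0,[0.004,0,0],0.004],[0,[0.008,-0.001,0],0.009],[0,[0.012,-0.002,0],0.014],[0,[0.015,-0.003,0],0.018],[0,[0.017,-0.003,0],0.021],[0,[0.017,-0.003,0],0.021],[0,[0.017,-0.003,0],0.021],[0,[0.017,-0.003,0],0.021]]'

```text
clock: 15.02
ee_pos: [0.4773, 0.1248, 0.0611]
ee_rot: [0.0, 0.924, 0.383, 0.0]
ft_force: [-0.5, -0.3, 0.5]
gripper_width: -0.003
```

```bash
python3 - <<'E'
from h import *
arc([-.78,-.79],-.017)
np.save("cw14.npy",manip.calibration("wrist"))
im=manip.capture("wrist"); cv2.imwrite("pics/w14.png",im[:,:,::-1])
cv2.imwrite("pics/w14c.png",cv2.resize(im[170:320,265:415,::-1],None,fx=4,fy=4,interpolation=2))
E
```

```text
ee [0.4773 0.1248 0.0611] yaw 0.785 t 15.02 F [-0.5 -0.3  0.5]
-0.78 [-0.002, 0.0, -0.004] -0.003
-0.79 [0.001, -0.001, -0.004] 0.002
```

View pics/w14c.png

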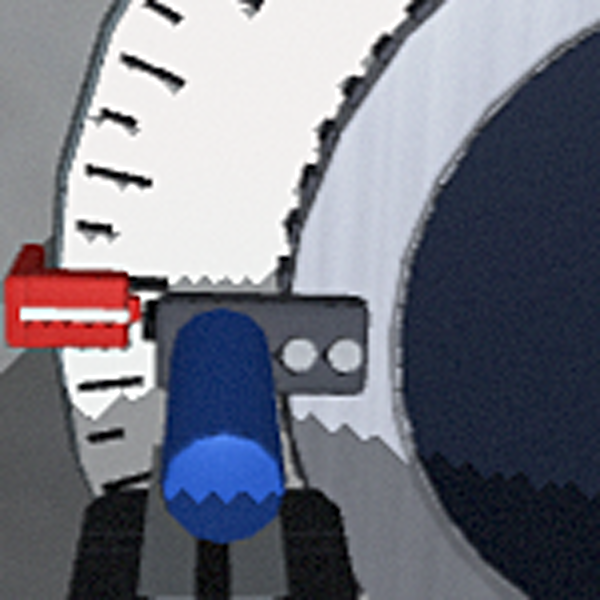

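Pointer (crop 150,320) lines up with the rider's white line (128,316), under 1 mm apart. Back off, lift and check.

Call:
move_arm --moves '[[0,[-0.03,0,0],0],[0,[-0.08,0,0],0],[0,[-0.13,0,0],0],[0,[-0.15,0,-0.1],0],[0,[-0.15,0,-0.25],0],[0,[-0.15,0,-0.4],0],[0,[-0.15,0,-0.5],0],[0,[-0.15,0,-0.5],0]]'

```text
clock: 15.73
ee_pos: [0.4571, 0.1032, 0.1646]
ee_rot: [0.001, 0.924, 0.382, 0.002]
ft_force: [1.5, -0.0, 0.3]
gripper_width: 0.001
```

```bash
python3 - <<'E'
from h import *
delta([.5,.05,.2])
np.save("cw15.npy",manip.calibration("wrist"))
im=manip.capture("wrist"); cv2.imwrite("pics/w15.png",im[:,:,::-1])
cv2.imwrite("pics/w15c.png",cv2.resize(im[150:300,265:465,::-1],None,fx=4,fy=4,interpolation=2))
im=manip.capture("side"); cv2.imwrite("pics/d15.png",cv2.resize(im[205:305,240:400,::-1],None,fx=5,fy=5,interpolation=2))
im=manip.capture("scene"); cv2.imwrite("pics/s15.png",cv2.resize(im[215:315,265:425,::-1],None,fx=5,fy=5,interpolation=2))
E
```

```text
shift [-0.0352  0.3404 -0.1762] turn 0 yaw now 0.784 ee [0.4571 0.1032 0.1646] t 15.73 F [ 1.5 -0.   0.3]
```

View pics/w15c.png

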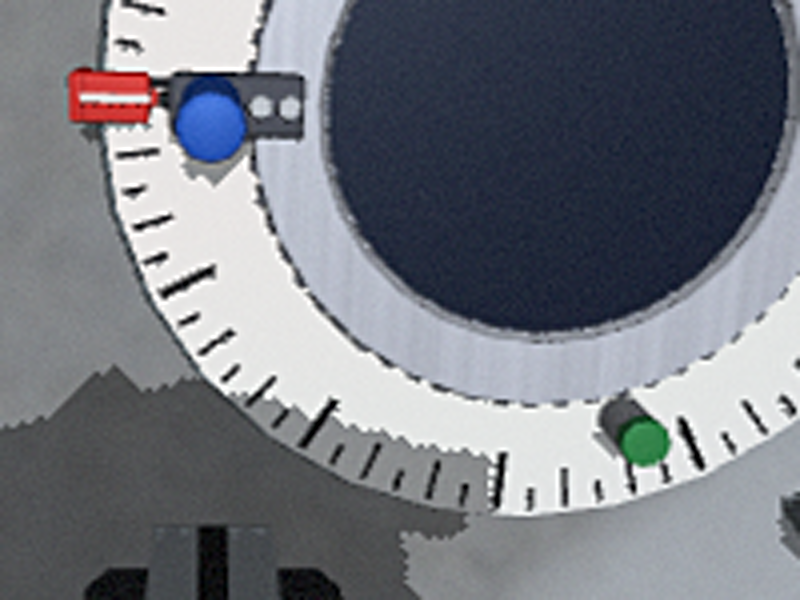

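View pics/d15.png

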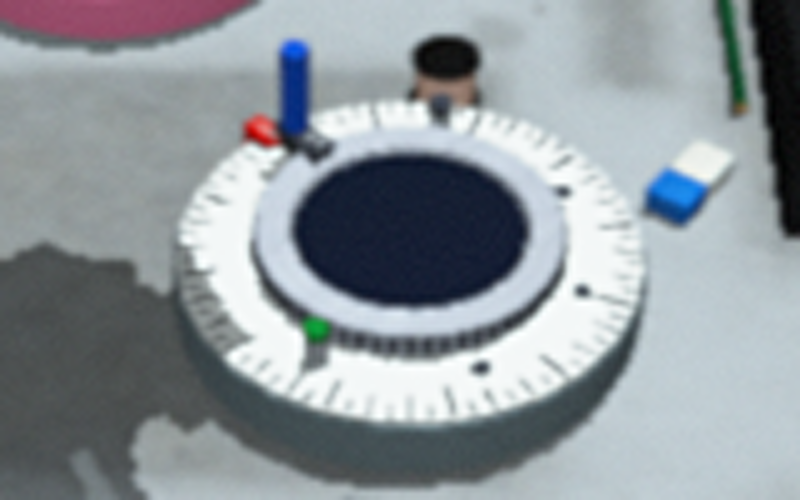

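View pics/s15.png

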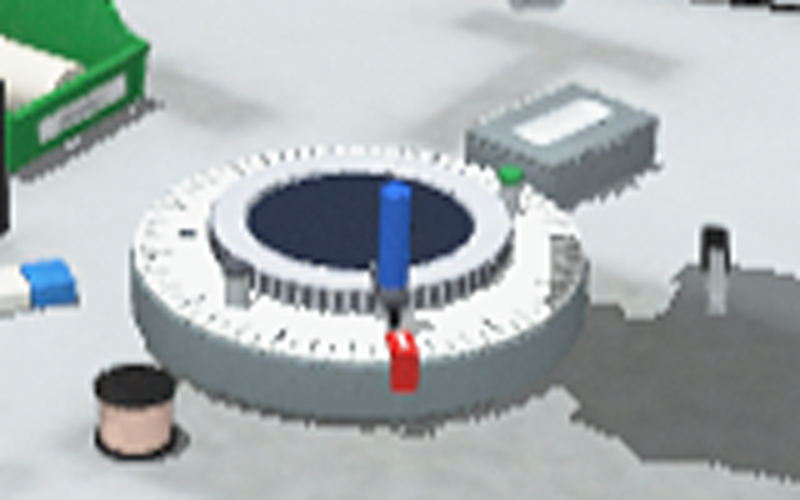

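```bash
python3 - <<'E'
from meas import *
c=np.load("cw15.npy",allow_pickle=True).item()
u=lambda a,b:(265+a/4,150+b/4)
for n,p,z in (("hole1",(261,107),.05),("hole2",(290,107),.05),("posttop",(212,126),.09),("rider in",(150,99),.036),("rider out",(70,97),.036),("ptr",(164,97),.034),("lever end mid",(175,104),.05)):
    r=ang(c,u(*p),z); print(n,r)
E
```

```text
hole1 (-0.789, 0.0576)
hole2 (-0.789, 0.0521)
posttop (-0.798, 0.067)
rider in (-0.792, 0.0792)
rider out (-0.795, 0.0951)
ptr (-0.795, 0.0765)
lever end mid (-0.796, 0.0739)
```

Lever and rider agree within about 0.005 rad (0.4 mm). The base, rider and loose things are where they were, and the arm is clear. Handing in.

```bash
python3 - <<'E'
from workcell import manip
print(manip.sign_off(), manip.state()["ft_force"])
E
```

```text
the job is handed in; nothing more can be done
the job is handed in; nothing more can be done
```

The polariser is set: I pushed the lever to the green-topped stop, then back until the pointer stood at the rider, and handed the job in at about 16 s of the 64 s.

- **Stop:** At the green pin the lever stopped moving and the wrist force rose to about 14 N. Every other reading during the pushes was below about 6 N. After lifting off, the pictures showed the lever resting against the pin.
- **Pointer at rider:** In the last wrist picture the lever measures -0.79 to -0.80 rad and the rider -0.79 to -0.795 rad, counted from world -x. That is within about 0.5 mm of the middle at the pointer, and it never went past the rider.
- **Surroundings:** The fixed cameras show no visible movement of the base, the rider or the loose things near the polariser. I did not re-check the screwdriver, which lies out of those crops and was never approached. The gripper was lifted clear at hand-in.

My first fit of the mount's yaw from the two stop pins did not agree with the other points. The pins stand about 0.12 rad beyond the lever's stop angles, and once I allowed for that the fit agreed. The final positioning compared lever and rider directly in the picture, so it did not depend on the yaw.

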